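Switch on, close and tare the laboratory balance

ROBOT

A 6-joint arm with a two-finger parallel gripper is mounted at the origin on the work surface. World frame = base frame: x ahead of the robot, y to its left, z up, the work surface at z = 0. Lengths are in m, angles in rad, forces in N, time in s.
With the tool pointing down it reaches from about 0.35 to 0.925 m from the base axis. Payload 6.4 kg.
Tool frame: the origin (TCP) lies on the centre line of the jaws, within the pads' length; the fingertips stand 25 mm ahead of it and the grasp point (between the pads) lies 6 mm ahead of it (bot.tips_ahead is the distance from the TCP to the fingertips, in m); x points along the fingers, y is the direction in which the jaws open and shut, and the axes are right-handed (so a half turn about x gives the same grasp; the last joint's range is limited). The gripper opens to 85 mm and grips with 20 to 120 N. Pads are 22 mm wide; open, the fingers measure 114 mm over their backs; the gripper's body (76 mm by 85 mm) begins 54 mm behind the grasp point. The pads swing forward as they close: fully open they stand 13 mm farther back than shut.
Start: joints at [-1.462, 0.245, 1.558, -0, 1.339, -0.174], TCP at [0.181, -0.624, 0.256] pointing down, gripper open.
Joint ranges: [-3.13, 3.13], [-1.02, 2.26], [0.13, 2.54], [-0.95, 4.09], [0.21, 2.88], [-2.74, 2.74]. Speed limits (rad/s): [2.57, 2.57, 3.14, 3.14, 3.14, 3.14].

INTERFACE

Orientations are given as [roll, pitch, yaw] about the fixed x, y, z axes, in that order (R = Rz(yaw) Ry(pitch) Rx(roll)).
In Python, from rig import bot gives the robot as it stands.
- The arm moves only by the tool jog_arm, never from a script. Its arguments are lists of equal length, an entry for each row: "slide": the shift along the tool's x, y, z in mm, a list of three; "rot": the turn, a rotation vector about the tool's x, y, z in degrees, a list of three; "claw": the opening, from -1 (shut) to 1 (fully open). A call has 1 to 5 rows; each row is the pose to reach, as a shift and turn from the pose commanded when the call began, along the tool's axes at that moment; what a row does not reach only later rows make up. A row lasts 1/12 s, in which the tool goes at most 41.7 mm and 7.16 degrees, less where a joint would pass 70% of its speed; a pose out of reach is approached as far as the arm can. A call with a gripper value outside its range is refused whole. The fingers move at their own pace and stop on an object; "squeeze" is the grip in N (left out, the last holds). Time passes only in rows, so rows that repeat a pose let the fingers close. It gives the time, the measured TCP pose, the force and the opening at its end, in the units of the state.
- bot.get_state(): the state, without advancing time (a new reading comes with each control period).
- bot.snapshot(name): name is "side" or "top"; returns a dict with "color" (420x560x3 uint8, red, green, blue), "K" (3x3 intrinsics, pixels), "xyz" and "attitude" of the camera in the world. Camera axes: x right, y up, looking along -z (the intrinsics and any distortion apply to the point x, -y, -z); pixel columns grow to the right and rows downward; lengths in m; the calibration is good to about 2 mm. A picture is of the moment at which its call begins. There is no depth.
- bot.job_done(): hands the job in, once; it reports no verdict.
The state is a dict: "t": time; "qpos": joint angles; "joint_vel": joint speeds; "effort": joint torques, N m; "tool_pos": TCP position; "ee_rot": TCP orientation; "contact_force": force on the tool from outside, world axes, zero at the start; "moment": the same for the moment, N m; "opening": opening from 0.0 (shut) to 1.0 (fully open).
Only numpy, scipy, OpenCV 4.12 (cv2) and the standard library are available. Lean on these libraries where they do the work, as an engineer would, in place of code of your own. Each camera call takes 0.05 s, during which the arm holds its last target.

TASK

Get the balance ready for weighing into the empty dish on its pan: using only the fingertips, press the round on/off key, then push the open glass lid of the draught shield fully shut by the bar along its front edge, and only then press the wide tare key. Press each of the two keys well down and let it spring back up, and press no other key. Grip and lift nothing, and leave the dish and the things around the balance where they stand.

Things in the scene. Friction and masses are not known exactly. Their poses are not given: they have to be found in the camera images.
- balance: white laboratory balance, fixed, 200 mm wide (y), 280 mm deep (x). Origin on the bench under its middle; its -x is its front, facing roughly the robot; +y is left for the robot. The front 100 mm is a panel sloping down to the front by 0.21 rad (78 mm high at x = -40 mm, 57 mm at x = -140 mm) with a display and, nearer the front, a row of four grey keys along y, centres at x = -114 mm
- on_key (a joint): round on/off key, 22 mm across, at the left (+y) end of the key row, y = +75 mm in the balance frame. Value in m: 0 up, 0.004 fully down; it sinks square to the sloping panel and springs back; pressed beyond 0.0025. Takes 1.5 N to start, 4.5 N fully down
- on_key_top (a point): centre of the top face of the on/off key; the top stands 8 mm proud of the panel when up, 4 mm when down; z is the key's outward normal
- tare_key (a joint): tare key, the one wide key: a bar 56 mm along y, 18 mm deep, second from the left, y = +15 mm in the balance frame. Same travel, values and spring as the on/off key
- tare_key_top (a point): centre of the top face of the tare key, 8 mm proud of the panel when up; z is the key's outward normal
- mode_key (a joint): small square key, 15 mm, third from the left, y = -46 mm in the balance frame; not to be pressed. Same values and spring
- mode_key_top (a point): centre of the top face of that key
- print_key (a joint): small square key, 15 mm, at the right (-y) end, y = -78 mm in the balance frame; not to be pressed. Same values and spring
- print_key_top (a point): centre of the top face of that key
- lid (a joint): flat glass lid on the draught shield, 170 x 168 x 5 mm, top face 165 mm above the bench, sliding level along the balance's x. Value in m: 0 fully shut (front stop), growing as it slides back (+x) and opens, at most 0.110; starts 0.06 to 0.10. It needs about 1.5 N and stays where it is left; within 0.004 counts as shut
- lid_push (a point): middle of the rear (+x) upright face of the grip bar on the lid, 10 mm above the lid's top face, 175 mm above the bench; moves with the lid; axes as the balance's. The bar lies near the lid's front edge, 112 mm along y, 14 mm thick in x (rear 6 mm rise 20 mm above the lid, front 8 mm 15 mm); behind it the lid's top is bare. Pushing this face towards -x shuts the lid
- pan_centre (a point): centre of the top of the round steel pan, 110 mm across, 88 mm above the bench, inside the glass draught shield, which spans x = -35 to 137 mm, y = -91 to 91 mm in the balance frame; its walls and lid guides reach 167 mm above the bench
- dish: small round aluminium weighing dish, 56 mm across the rim, 18 mm high, stands loose on the pan; origin under its centre; to be left alone
- petri: closed clear Petri dish, 92 mm across, 17 mm high, loose on the bench beside the balance; origin under its centre; to be left alone
- jar: amber sample jar with black cap, 54 mm across, 75 mm high, loose on the bench beside the balance; origin under its centre; to be left alone
- weight: steel calibration weight with a knob, 32 mm across, 52 mm high, 200 g, loose on the bench beside the balance; origin under its centre; to be left alone

How it is judged:
By the outcome, as a careful person would: the job done as asked, in the order asked, and still so for the second after the job is handed in, with the robot touching nothing.
It also fails if it takes over 54 s, if anything falls off the work surface, if the arm or the gripper's body presses on something with over 40 N, if the wrist force passes 120 N, or if a joint passes its speed limit or range.

## Working session

There is one attempt and no reset: what is moved stays moved. The work goes in short steps, Python scripts to look and compute and a tool call to move; the robot and the scene stay as the last step left them, time stands still between calls to the robot, and variables do not carry over. Pictures are saved under pics/ and viewed, and the job is handed in when it is done.

Besides the shell and the picture viewer there is one more tool, called after "Call:" as name(argument=value, ...) on one line, values as JSON. jog_arm: Moves the arm, as the interface text tells. Its arguments: {"type":"object","properties":{"slide":{"type":"array","items":{"type":"array","items":{"type":"number"}}},"rot":{"type":"array","items":{"type":"array","items":{"type":"number"}}},"claw":{"type":"array","items":{"type":"number"}},"squeeze":{"type":"number"}},"required":["slide","rot","claw"]}

```bash
mkdir -p pics; ls; python3 - <<'E'
from rig import bot
import cv2
print(bot.get_state()); print(bot.tips_ahead)
for n in("side","top"):
    s=bot.snapshot(n); cv2.imwrite(f"pics/{n}0.png",s["color"][:,:,::-1]); print(n,s["K"],s["xyz"],s["attitude"],[k for k in s])
E
```

```text
pics
{'t': 0.0, 'qpos': array([-1.46207802e+00,  2.45790965e-01,  1.55905312e+00, -1.84872477e-05,
        1.33871178e+00, -1.74140429e-01]), 'joint_vel': array([-0.00119547,  0.00029211,  0.00135703, -0.00035268, -0.00048566,
       -0.00070704]), 'effort': array([-1.66573223e-03, -4.29499555e+01, -3.26140344e+01, -1.97810759e-04,
        5.26621006e-03,  1.56552557e-05]), 'tool_pos': array([ 0.18133439, -0.62364285,  0.25517404]), 'ee_rot': array([-1.73577689,  1.56883304,  1.68867877]), 'contact_force': array([-0.91774314,  0.11946664,  0.7410058 ]), 'moment': array([-0.02213144, -0.03605126,  0.02012674]), 'opening': 1.00199425581097}
0.025
side [[445.95548813   0.         281.69069082]
 [  0.         445.95548813 208.3061336 ]
 [  0.           0.           1.        ]] [ 0.18989647 -0.33220225  0.8060765 ] [ 0.66234851  0.00995259 -0.80294083] ['color', 'K', 'xyz', 'attitude']
top [[437.6165778    0.         267.04921778]
 [  0.         437.6165778  203.16976639]
 [  0.           0.           1.        ]] [0.41476577 0.05755729 0.87124536] [ 2.11385082e-01 -1.47901735e-03 -1.60779846e+00] ['color', 'K', 'xyz', 'attitude']
```

View pics/side0.png

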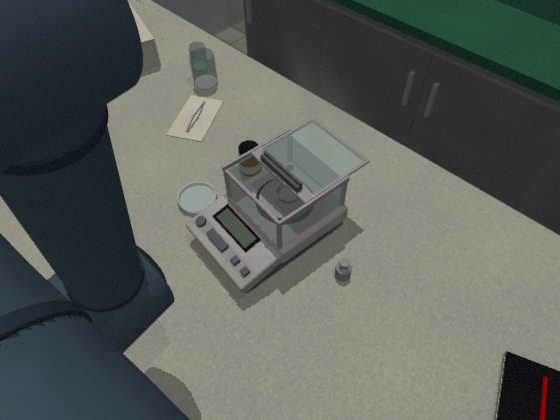

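View pics/top0.png

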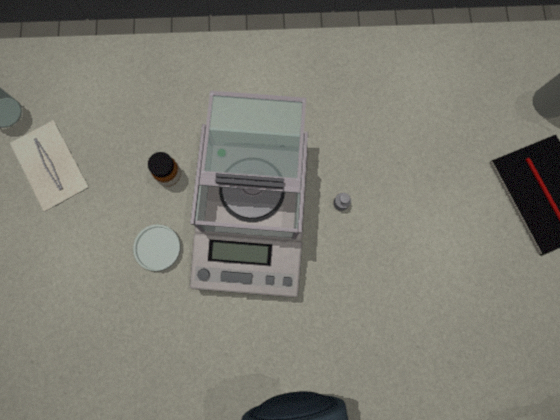

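The top view shows the balance at about cols 190–305, rows 95–295. The keys lie at row ~278: round (204,274), tare (237,277), mode (270,281), print (288,282). The grip bar is at (250,182). Next I'll locate these more precisely.

```bash
cat > h.py <<'E'
import numpy as np, cv2
from scipy.spatial.transform import Rotation as R
def cam(s):
    return np.array(s["K"]),np.array(s["xyz"]),R.from_euler("xyz",s["attitude"]).as_matrix()
def ray(s,uv):
    K,p,A=cam(s); d=np.linalg.inv(K)@[uv[0],uv[1],1]; return p,A@(d*[1,-1,-1])
def onz(s,uv,z):
    p,d=ray(s,uv); return p+d*(z-p[2])/d[2]
def proj(s,X):
    K,p,A=cam(s); c=(A.T@(np.array(X)-p))*[1,-1,-1]; q=K@c; return q[:2]/q[2]
E
python3 - <<'E'
from h import *; from rig import bot
import pickle
S={n:bot.snapshot(n) for n in("side","top")}; pickle.dump(S,open("S0.pkl","wb"))
def blobs(n,box,thr,name):
    im=S[n]["color"]; x0,y0,x1,y1=box; g=cv2.cvtColor(im,cv2.COLOR_RGB2GRAY)[y0:y1,x0:x1]
    m=(g<thr).astype(np.uint8); N,_,st,c=cv2.connectedComponentsWithStats(m)
    for i in range(1,N):
        if st[i,4]>15: print(n,st[i]+[x0,y0,0,0,0],c[i]+[x0,y0])
    cv2.imwrite(name,cv2.resize(im[y0:y1,x0:x1,::-1],None,fx=4.5,fy=4.5,interpolation=cv2.INTER_CUBIC))
blobs("top",(185,85,315,215),60,"pics/t1.png")
blobs("top",(185,200,315,300),110,"pics/t2.png")
blobs("side",(180,110,375,240),60,"pics/s1.png") if 0 else None
for n,box,f in(("side",(180,110,375,240),"pics/s1.png"),("side",(180,180,290,295),"pics/s2.png")):
    x0,y0,x1,y1=box; cv2.imwrite(f,cv2.resize(S[n]["color"][y0:y1,x0:x1,::-1],None,fx=4,fy=4,interpolation=cv2.INTER_CUBIC))
blobs("side",(180,200,270,290),100,"pics/s3.png")
E
```

```text
top [217 182  66   7 100] [250.56 185.15]
top [219 187  18  28  98] [224.29591837 200.92857143]
top [266 192  19  23 101] [277.47524752 203.81188119]
top [ 198  200  100   23 1287] [244.68764569 208.12509713]
top [ 192  200  123  100 4186] [260.26875299 249.64548495]
top [197 268  13  13 133] [203.39849624 274.28571429]
top [221 271  32  13 348] [236.1954023  276.93965517]
top [266 275   9  10  79] [269.62025316 279.55696203]
top [283 277   9  10  80] [287.125 281.275]
side [ 213  200   57   53 1321] [239.44284633 226.19682059]
side [253 200  17  22 116] [262.06034483 211.40517241]
side [180 207  17  10  55] [186.8        212.72727273]
side [196 216  11  12  98] [200.48979592 221.53061224]
side [206 228  23  25 262] [217.15648855 240.41603053]
side [190 236  80  54 965] [229.46321244 270.81450777]
side [230 255  11  11  74] [234.83783784 260.45945946]
side [240 266  10  12  77] [244.4025974  271.79220779]
```

View pics/t1.png

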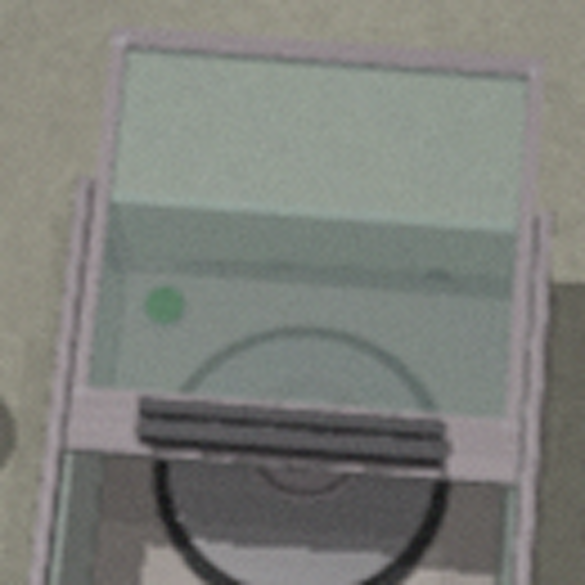

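View pics/t2.png

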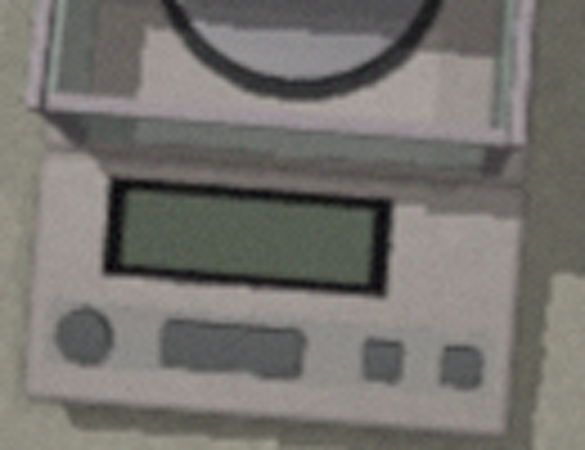

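View pics/s1.png

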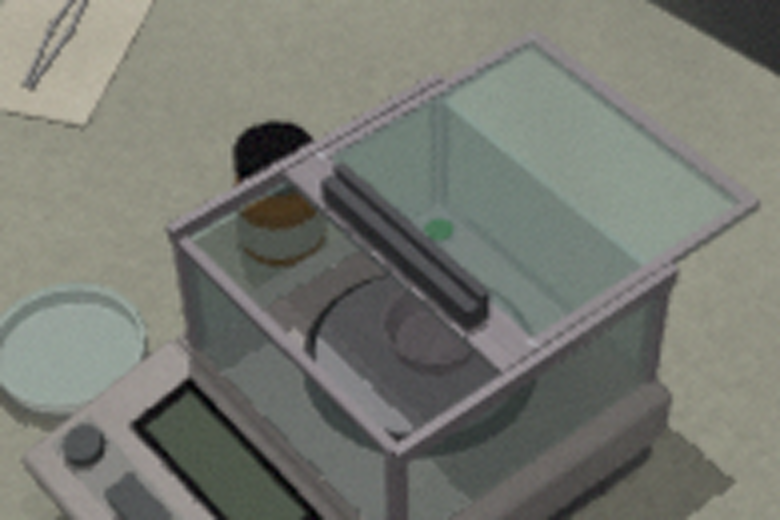

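```bash
python3 - <<'E'
from h import *; import pickle
S=pickle.load(open("S0.pkl","rb"))
T=S["top"];D=S["side"]
kt=[(203.4,274.3),(236.2,276.9),(269.6,279.6),(287.1,281.3)]
ks=[(200.5,221.5),(217.2,240.4),(234.8,260.5),(244.4,271.8)]
P=[]
for a,b in zip(kt,ks):
    p,d=ray(T,a);q,e=ray(D,b)
    t=np.linalg.lstsq(np.c_[d,-e],q-p,rcond=None)[0]
    x,y=p+d*t[0],q+e*t[1]
    print("tri",(x+y)/2,np.linalg.norm(x-y),"top@.07",onz(T,a,.07),"side",onz(D,b,.07)); P.append((onz(T,a,.07)+onz(D,b,.07))[:2]/2)
P=np.array(P); L=np.array([[-115.2,75],[-115.2,15],[-115.2,-46],[-115.2,-78]])/1e3
pc=P-P.mean(0);lc=L-L.mean(0)
yaw=np.arctan2((lc[:,0]*pc[:,1]-lc[:,1]*pc[:,0]).sum(),(lc*pc).sum())
Rm=np.array([[np.cos(yaw),-np.sin(yaw)],[np.sin(yaw),np.cos(yaw)]])
o=P.mean(0)-Rm@L.mean(0); print("yaw",yaw,"o",o,"res",P-(L@Rm.T+o))
for n,uvs,z in (("top",[(215.7,173.2),(283.9,178.3)],.185),("side",[(180+340/4,110+165/4),(180+487/4,110+293/4)],.185),("top",[(185+28/4.5,200+398/4.5),(185+503/4.5,200+430/4.5)],.057),("top",[(185+35/4.5,200+102/4.5),(185+520/4.5,200+140/4.5)],.167)):
    for uv in uvs:
        w=onz(S[n],uv,z); print(n,uv,w,"bal",Rm.T@(w[:2]-o))
E
```

```text
tri [0.45933961 0.17032486 0.06752402] 9.98757317657022e-05 top@.07 [0.45924543 0.16995258 0.07      ] side [0.45839352 0.1686656  0.07      ]
tri [0.45272569 0.11095431 0.06602025] 0.00029248103311278105 top@.07 [0.45241211 0.11076326 0.07      ] side [0.45143853 0.10849892 0.07      ]
tri [0.44550744 0.05060209 0.06650895] 5.110485814287991e-06 top@.07 [0.44537627 0.05063098 0.07      ] side [0.44429863 0.04879634 0.07      ]
tri [0.44131562 0.01902787 0.06640831] 1.6825248100444905e-05 top@.07 [0.44118991 0.01920407 0.07      ] side [0.44010213 0.01731834 0.07      ]
yaw -0.1191197810445428 o [0.56445084 0.08147836] res [[-1.60589656e-04 -3.27959183e-04]
 [ 7.55572781e-05 -4.31140688e-04]
 [ 2.36819055e-04  2.19159013e-04]
 [-1.51786677e-04  5.39940858e-04]]
top (215.7, 173.2) [0.61480584 0.13276313 0.185     ] bal [0.04390357 0.05690545]
top (283.9, 178.3) [0.60215916 0.02222444 0.185     ] bal [ 0.04448273 -0.05435284]
side (265.0, 151.25) [0.61367574 0.13110185 0.185     ] bal [0.04297891 0.05512164]
side (301.75, 183.25) [0.601786   0.02259931 0.185     ] bal [ 0.04406767 -0.05402496]
top (191.22222222222223, 288.44444444444446) [0.43524907 0.19416088 0.057     ] bal [-0.1416772   0.09652989]
top (296.77777777777777, 295.55555555555554) [0.41542775 0.00216371 0.057     ] bal [-0.13854145 -0.09646224]
top (192.77777777777777, 222.66666666666666) [0.53770908 0.17310266 0.167     ] bal [-0.03744073  0.08779707]
top (300.55555555555554, 231.11111111111111) [ 0.51737928 -0.00173031  0.167     ] bal [-0.03684962 -0.08821293]
```

```bash
cat >> h.py <<'E'
YAW=-0.119; O=np.array([0.5645,0.0815,0])
B=R.from_euler("z",YAW).as_matrix()
def goal(bt,tilt):
    "tip target in balance frame (m), tool tilted by tilt about balance y -> list of (tcp,R)"
    x=np.array([np.sin(tilt),0,-np.cos(tilt)]); out=[]
    for s in(1,-1):
        y=np.array([0,s,0.]); Rt=B@np.c_[x,y,np.cross(x,y)]
        out.append((O+B@np.array(bt)-Rt[:,0]*.025,Rt))
    return out
def delta(st,g):
    A=R.from_euler("xyz",st["ee_rot"]).as_matrix()
    return np.round(1e3*A.T@(g[0]-st["tool_pos"]),1), np.round(np.degrees(R.from_matrix(A.T@g[1]).as_rotvec()),2)
def tipb(st):
    A=R.from_euler("xyz",st["ee_rot"]).as_matrix()
    return np.round(1e3*B.T@(st["tool_pos"]+A[:,0]*.025-O),1), np.round(B.T@A,3)
E
python3 - <<'E'
from h import *; from rig import bot
st=bot.get_state(); print(tipb(st))
for g in goal((-.1157-.2079*.06,.075,.0703+.06*.978),.21): print(g[0],delta(st,g))
A=R.from_euler("xyz",st["ee_rot"]).as_matrix()
print(1e3*A.T@(np.array([.45,-.25,.27])-st["tool_pos"]))
E
```

```text
(array([-296.7, -745.8,  230.6]), array([[-0.   ,  0.391, -0.92 ],
       [ 0.001, -0.92 , -0.391],
       [-1.   , -0.001, -0.   ]]))
[0.44096177 0.17180503 0.15343077] (array([ 103.1, -691.5, -471.3]), array([-156.21,   -3.45,   16.46]))
[0.44096177 0.17180503 0.15343077] (array([ 103.1, -691.5, -471.3]), array([22.93, 11.87,  2.49]))
[ -13.98175487 -284.05110327 -362.28926659]
```

Call:
jog_arm(slide=[[-1, -25, -32], [-2, -50, -64], [-3, -75, -97], [-5, -100, -130], [-6, -125, -162]], rot=[[0, 0, 0], [0, 0, 0], [0, 0, 0], [0, 0, 0], [0, 0, 0]], claw=[-1, -1, -1, -1, -1], squeeze=20)

```text
t: 0.62
tool_pos: [0.3028, -0.4572, 0.2622]
ee_rot: [-2.7, 1.571, 0.724]
contact_force: [-0.2, -0.9, 0.9]
opening: 0.295
```

Call:
jog_arm(slide=[[-1, -25, -32], [-2, -50, -64], [-3, -75, -97], [-5, -100, -130], [-6, -125, -162]], rot=[[0, 0, 0], [0, 0, 0], [0, 0, 0], [0, 0, 0], [0, 0, 0]], claw=[-1, -1, -1, -1, -1])

```text
t: 1.03
tool_pos: [0.4236, -0.2918, 0.2685]
ee_rot: [2.126, 1.57, -0.733]
contact_force: [0.9, 0.1, 0.2]
opening: 0.001
```

```bash
python3 - <<'E'
from h import *; from rig import bot
st=bot.get_state(); print(tipb(st),st["t"],st["opening"],st["tool_pos"])
for g in goal((-.1157-.2079*.06,.075,.0703+.06*.978),.21): print(g[0],delta(st,g))
E
```

```text
(array([ -95.6, -387.4,  243.5]), array([[ 0.   ,  0.391, -0.92 ],
       [-0.   , -0.92 , -0.391],
       [-1.   ,  0.   , -0.   ]])) 1.0333 0.0009869959768780592 [ 0.42357716 -0.2918355   0.26851552]
[0.44096177 0.17180503 0.15343077] (array([ 114.9, -440.4, -146. ]), array([-156.21,   -3.32,   16.44]))
[0.44096177 0.17180503 0.15343077] (array([ 114.9, -440.4, -146. ]), array([22.93, 11.85,  2.4 ]))
```

Call:
jog_arm(slide=[[0, -38, -12], [0, -76, -24], [0, -114, -37], [0, -152, -49], [0, -190, -62]], rot=[[0, 0, 0], [0, 0, 0], [0, 0, 0], [0, 0, 0], [0, 0, 0]], claw=[-1, -1, -1, -1, -1])

```text
t: 1.45
tool_pos: [0.4288, -0.0921, 0.2682]
ee_rot: [2.745, 1.571, -0.115]
contact_force: [1.1, 0.1, -0.2]
opening: -0.001
```

Call:
jog_arm(slide=[[0, -38, -12], [0, -76, -24], [0, -114, -37], [0, -152, -49], [0, -190, -62]], rot=[[4, 2, 0.5], [9, 4, 1], [14, 7, 1.5], [19, 9, 2], [22.9, 11.9, 2.4]], claw=[-1, -1, -1, -1, -1])

```text
t: 1.87
tool_pos: [0.4355, 0.104, 0.2687]
ee_rot: [-3.139, 1.36, -0.117]
contact_force: [1.4, 0.6, -0.3]
opening: 0.002
```

```bash
cat > c.py <<'E'
from h import *; from rig import bot
import sys
st=bot.get_state(); print(tipb(st),st["t"],st["opening"],st["contact_force"],st["qpos"].round(2))
a=list(map(float,sys.argv[1:]))
if a:
  for g in goal(np.array(a[:3])/1e3,a[3]): print(delta(st,g))
E
python3 c.py -124 75 109.4 .21
```

```text
(array([-125.5,    7. ,  244.2]), array([[ 0.209, -0.   , -0.978],
       [ 0.001, -1.   ,  0.   ],
       [-0.978, -0.001, -0.209]])) 1.8667 0.0017352165003209194 [ 1.36329262  0.5867638  -0.31700546] [-0.01 -0.39  2.15 -0.02  1.18  1.69]
(array([132.2, -67.9,  26.7]), array([1.7999e+02, 5.0000e-02, 8.0000e-02]))
(array([132.2, -67.9,  26.7]), array([-0.01, -0.05,  0.03]))
```

Call:
jog_arm(slide=[[30, -34, 14], [60, -68, 27], [95, -68, 27], [132, -68, 27], [132, -68, 27]], rot=[[0, 0, 0], [0, 0, 0], [0, 0, 0], [0, 0, 0], [0, 0, 0]], claw=[-1, -1, -1, -1, -1])

```text
t: 2.28
tool_pos: [0.4389, 0.1696, 0.1249]
ee_rot: [3.114, 1.379, -0.14]
contact_force: [-1.3, -0.6, -1.8]
opening: 0.002
```

```bash
python3 c.py -115.7 75 70.3 .21; python3 - <<'E'
from h import *; from rig import bot
for n,b in (("side",(130,130,330,280)),("top",(150,180,350,330))):
    s=bot.snapshot(n); im=s["color"][b[1]:b[3],b[0]:b[2],::-1]; cv2.imwrite(f"pics/{n}2.png",cv2.resize(im,None,fx=3.5,fy=3.5))
E
```

```text
(array([-130.4,   72.4,  100.4]), array([[ 0.19 ,  0.006, -0.982],
       [-0.004, -1.   , -0.007],
       [-0.982,  0.005, -0.19 ]])) 2.2833 0.0018383474677573064 [-1.26806752 -0.60852271 -1.7702391 ] [ 0.15 -0.1   2.19 -0.07  0.87  1.88]
(array([32.3, -2.5, -8.3]), array([-179.6 ,    0.35,    1.68]))
(array([32.3, -2.5, -8.3]), array([ 0.39,  1.07, -0.22]))
```

View pics/side2.png

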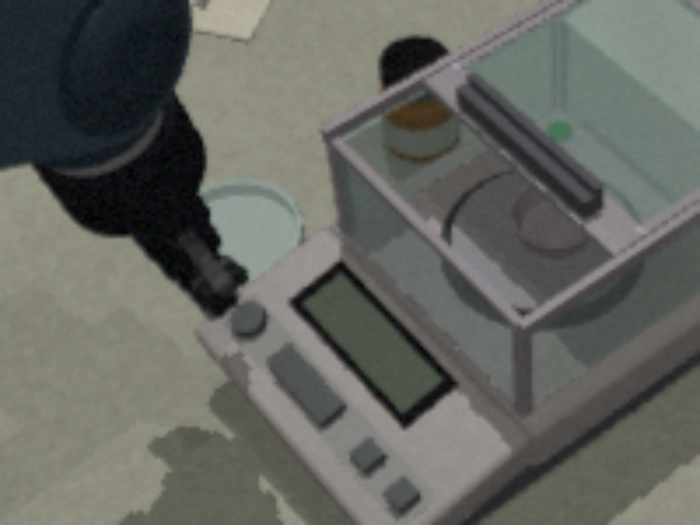

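View pics/top2.png

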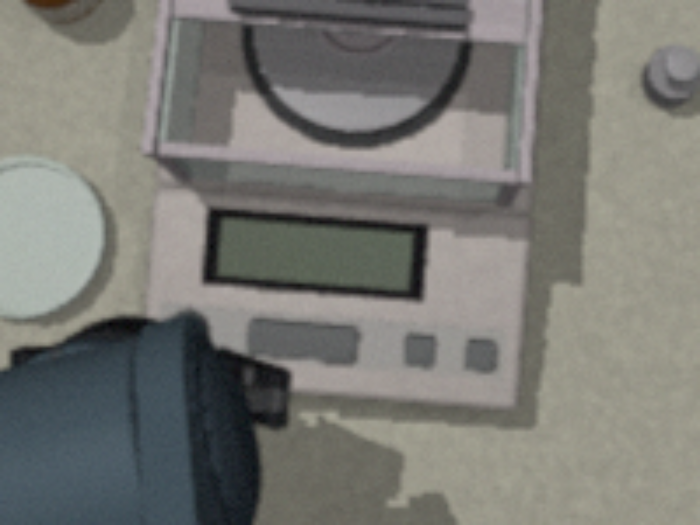

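```bash
python3 c.py -115.7 75 70.3 .21
```

```text
(array([-125.6,   73.1,  108.1]), array([[ 0.203,  0.004, -0.979],
       [-0.001, -1.   , -0.005],
       [-0.979,  0.002, -0.203]])) 2.3833 -0.0024205362186252083 [ 1.42349154 -0.42406026  1.78581067] [ 0.15 -0.11  2.19 -0.07  0.87  1.88]
(array([39. , -1.9, -1.9]), array([-1.7974e+02,  7.0000e-02,  5.3000e-01]))
(array([39. , -1.9, -1.9]), array([ 0.26,  0.34, -0.04]))
```

Call:
jog_arm(slide=[[10, -1.5, -1.5], [20, -1.5, -1.5], [25, -1.5, -1.5], [25, -1.5, -1.5], [25, -1.5, -1.5]], rot=[[0, 0, 0], [0, 0, 0], [0, 0, 0], [0, 0, 0], [0, 0, 0]], claw=[-1, -1, -1, -1, -1])

```text
t: 2.8
tool_pos: [0.4515, 0.1703, 0.1103]
ee_rot: [3.14, 1.362, -0.116]
contact_force: [-0.1, 0.3, -0.2]
opening: -0.0
```

```bash
python3 c.py -115.7 75 70.3 .21
```

```text
(array([-117.6,   74.8,   85.8]), array([[ 0.208,  0.004, -0.978],
       [ 0.001, -1.   , -0.004],
       [-0.978,  0.   , -0.208]])) 2.8 -0.000201301758077463 [-0.07811486  0.29487329 -0.19420061] [ 0.15 -0.05  2.18 -0.08  0.81  1.88]
(array([15.6, -0.2,  1.4]), array([-1.7978e+02, -5.0000e-02,  9.0000e-02]))
(array([15.6, -0.2,  1.4]), array([0.22, 0.06, 0.03]))
```

Call:
jog_arm(slide=[[5, 0, 1], [9, 0, 1.3], [12, 0, 1.3], [12, 0, 1.3], [12, 0, 1.3]], rot=[[0, 0, 0], [0, 0, 0], [0, 0, 0], [0, 0, 0], [0, 0, 0]], claw=[-1, -1, -1, -1, -1])

```text
t: 3.22
tool_pos: [0.4521, 0.1703, 0.097]
ee_rot: [3.138, 1.364, -0.118]
contact_force: [0.1, 0.2, -0.6]
opening: 0.0
```

Call:
jog_arm(slide=[[1, 0, 0], [2, 0, 0], [3, 0, 0], [4, 0, 0], [4, 0, 0]], rot=[[0, 0, 0], [0, 0, 0], [0, 0, 0], [0, 0, 0], [0, 0, 0]], claw=[-1, -1, -1, -1, -1])

```text
t: 3.63
tool_pos: [0.4532, 0.1703, 0.0935]
ee_rot: [3.139, 1.363, -0.117]
contact_force: [-1.6, -0.7, 1.8]
opening: 0.001
```

```bash
python3 c.py -115.7 75 70.3 .21
```

```text
(array([-115.9,   75. ,   69. ]), array([[ 0.206,  0.004, -0.978],
       [ 0.   , -1.   , -0.004],
       [-0.978,  0.001, -0.206]])) 3.6333 0.0005337838999738187 [-1.60218946 -0.7429187   1.82946763] [ 0.15 -0.01  2.18 -0.08  0.77  1.89]
(array([-1.2, -0. , -0.4]), array([-1.7975e+02, -3.0000e-02,  1.9000e-01]))
(array([-1.2, -0. , -0.4]), array([0.25, 0.12, 0.02]))
```

Contact seems to be starting about 1 mm past nominal. I'll press further in small steps.

Call:
jog_arm(slide=[[1, 0, 0], [2, 0, 0], [2, 0, 0]], rot=[[0, 0, 0], [0, 0, 0], [0, 0, 0]], claw=[-1, -1, -1])

```text
t: 3.88
tool_pos: [0.4537, 0.1703, 0.0916]
ee_rot: [3.139, 1.363, -0.117]
contact_force: [-0.6, 0.7, 4.1]
opening: -0.004
```

Call:
jog_arm(slide=[[1, 0, 0], [1, 0, 0], [1, 0, 0]], rot=[[0, 0, 0], [0, 0, 0], [0, 0, 0]], claw=[-1, -1, -1])

```text
t: 4.13
tool_pos: [0.4538, 0.1702, 0.0909]
ee_rot: [3.138, 1.363, -0.118]
contact_force: [-3.6, -0.7, 7.4]
opening: 0.002
```

```bash
python3 c.py -115.7 75 70.3 .21
```

```text
(array([-115.3,   75. ,   66.5]), array([[ 0.206,  0.004, -0.979],
       [ 0.   , -1.   , -0.004],
       [-0.979,  0.001, -0.206]])) 4.1333 0.002059687741496052 [-3.59363252 -0.65850803  7.44345502] [ 0.15 -0.    2.18 -0.08  0.77  1.89]
(array([-3.8, -0. , -0.3]), array([-1.7974e+02, -2.0000e-02,  2.1000e-01]))
(array([-3.8, -0. , -0.3]), array([0.26, 0.13, 0.01]))
```

Call:
jog_arm(slide=[[1, 0, 0], [1, 0, 0], [1, 0, 0]], rot=[[0, 0, 0], [0, 0, 0], [0, 0, 0]], claw=[-1, -1, -1])

```text
t: 4.38
tool_pos: [0.4539, 0.1703, 0.0908]
ee_rot: [3.136, 1.364, -0.12]
contact_force: [-10.5, -1.5, 17.8]
opening: -0.001
```

```bash
python3 c.py -115.7 75 70.3 .21
```

```text
(array([-115.2,   75. ,   66.3]), array([[ 0.205,  0.005, -0.979],
       [-0.   , -1.   , -0.005],
       [-0.979,  0.001, -0.205]])) 4.3833 -0.0006516177389270128 [-10.4608376   -1.5451696   17.75589415] [ 0.15 -0.    2.18 -0.08  0.77  1.89]
(array([-4. ,  0. , -0.2]), array([-1.7973e+02,  2.0000e-02,  2.9000e-01]))
(array([-4. ,  0. , -0.2]), array([ 0.27,  0.19, -0.02]))
```

Call:
jog_arm(slide=[[-4, 0, 0], [-8, 0, 0], [-40, 0, 0], [-80, 0, 0], [-115, 0, 0]], rot=[[0, 0, 0], [0, 0, 0], [0, 0, 0], [0, 0, 0], [0, 0, 0]], claw=[-1, -1, -1, -1, -1])

```text
t: 4.8
tool_pos: [0.4294, 0.1728, 0.2028]
ee_rot: [3.136, 1.365, -0.12]
contact_force: [1.3, 0.9, 0.8]
opening: -0.003
```

```bash
python3 - <<'E'
from h import *; from rig import bot
s=bot.snapshot("side"); b=(150,100,380,290); cv2.imwrite("pics/s4.png",cv2.resize(s["color"][b[1]:b[3],b[0]:b[2],::-1],None,fx=3,fy=3))
s=bot.snapshot("top"); b=(150,180,350,330); cv2.imwrite("pics/t4.png",cv2.resize(s["color"][b[1]:b[3],b[0]:b[2],::-1],None,fx=3,fy=3))
E
python3 c.py 75 0 240 0
```

```text
(array([-135.9,   76.1,  184.1]), array([[ 0.218,  0.005, -0.976],
       [ 0.004, -1.   , -0.004],
       [-0.976, -0.003, -0.218]])) 4.9 -0.0018836286436076646 [ 0.30583744 -0.15005247  0.57824094] [ 0.17 -0.26  2.16 -0.07  1.03  1.88]
(array([  -8.3,   76.9, -223.1]), array([-178.65,   -0.3 ,  -19.69]))
(array([  -8.3,   76.9, -223.1]), array([  0.27, -12.58,   0.19]))
```

View pics/s4.png

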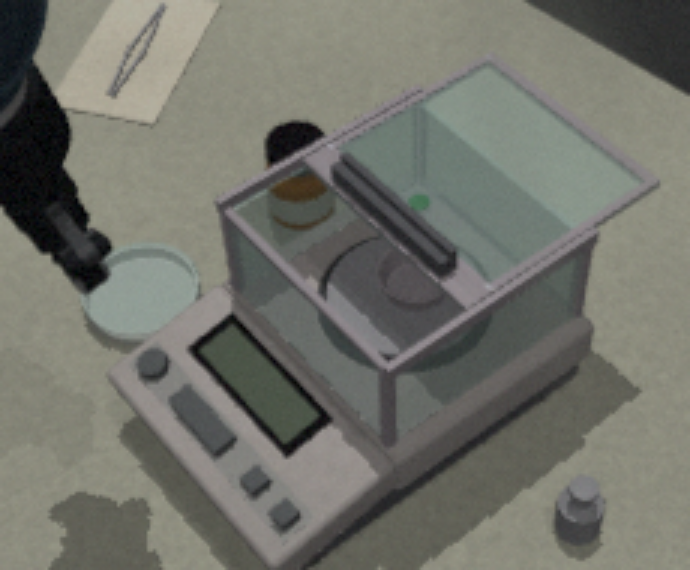

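Call:
jog_arm(slide=[[-30, 10, -10], [-45, 25, -45], [-40, 40, -85], [-33, 55, -120], [-28, 65, -155]], rot=[[0, 0, 0], [0, -3, 0], [0, -6, 0], [0, -9, 0], [0, -12.6, 0]], claw=[-1, -1, -1, -1, -1])

```text
t: 5.32
tool_pos: [0.5691, 0.0901, 0.261]
ee_rot: [0.043, 1.556, 3.069]
contact_force: [-0.4, 1.0, 0.5]
opening: -0.0
```

```bash
python3 c.py 78 0 240 0
```

```text
(array([  3.2,   9. , 236. ]), array([[-0.015,  0.003, -1.   ],
       [-0.001, -1.   , -0.003],
       [-1.   ,  0.001,  0.015]])) 5.3167 -0.0003344011622633423 [-0.35407077  0.96747032  0.49675461] [-0.04  0.08  1.74  0.    1.34  1.65]
(array([ -5. ,   9.3, -74.3]), array([-1.798e+02,  6.000e-02,  1.300e+00]))
(array([ -5. ,   9.3, -74.3]), array([ 0.2 ,  0.83, -0.04]))
```

Call:
jog_arm(slide=[[-5, 5, -25], [-5, 9, -50], [-5, 9, -74], [-5, 9, -74], [-5, 9, -74]], rot=[[0, 0, 0], [0, 0, 0], [0, 0, 0], [0, 0, 0], [0, 0, 0]], claw=[-1, -1, -1, -1, -1])

```text
t: 5.73
tool_pos: [0.6406, 0.0739, 0.2636]
ee_rot: [0.051, 1.556, 3.077]
contact_force: [-0.3, -0.3, -0.3]
opening: -0.0
```

```bash
python3 c.py 70 0 172 0
```

```text
(array([ 76.1,   1.5, 238.6]), array([[-0.015,  0.004, -1.   ],
       [-0.001, -1.   , -0.004],
       [-1.   ,  0.001,  0.015]])) 5.7333 -0.00022396102261629185 [-0.32119478 -0.34441605 -0.30590618] [-0.06  0.24  1.56  0.    1.37  1.63]
(array([66.6,  1.4,  5.4]), array([-1.7978e+02,  7.0000e-02,  1.3500e+00]))
(array([66.6,  1.4,  5.4]), array([ 0.21,  0.86, -0.05]))
```

Call:
jog_arm(slide=[[20, 1, 0], [40, 1, 0], [50, 1, 0], [50, 1, 0], [50, 1, 0]], rot=[[0, 0.8, 0], [0, 0.8, 0], [0, 0.8, 0], [0, 0.8, 0], [0, 0.8, 0]], claw=[-1, -1, -1, -1, -1])

```text
t: 6.15
tool_pos: [0.6389, 0.0736, 0.2151]
ee_rot: [1.911, 1.57, -1.345]
contact_force: [0.1, 0.1, 0.2]
opening: -0.001
```

```bash
python3 - <<'E'
from h import *; from rig import bot
s=bot.snapshot("side"); b=(150,50,380,240); cv2.imwrite("pics/s5.png",cv2.resize(s["color"][b[1]:b[3],b[0]:b[2],::-1],None,fx=3,fy=3))
E
python3 c.py 75 0 171 0
```

```text
(array([ 75.6,   1. , 191.3]), array([[ 0.003,  0.005, -1.   ],
       [-0.001, -1.   , -0.005],
       [-1.   ,  0.001, -0.003]])) 6.2 0.0028038403250025662 [0.64395596 0.19621155 0.62708456] [-0.06  0.27  1.61 -0.    1.27  1.62]
(array([20.3,  1. ,  0.6]), array([-1.7973e+02,  5.0000e-02, -2.3000e-01]))
(array([20.3,  1. ,  0.6]), array([ 0.27, -0.15, -0.03]))
```

View pics/s5.png

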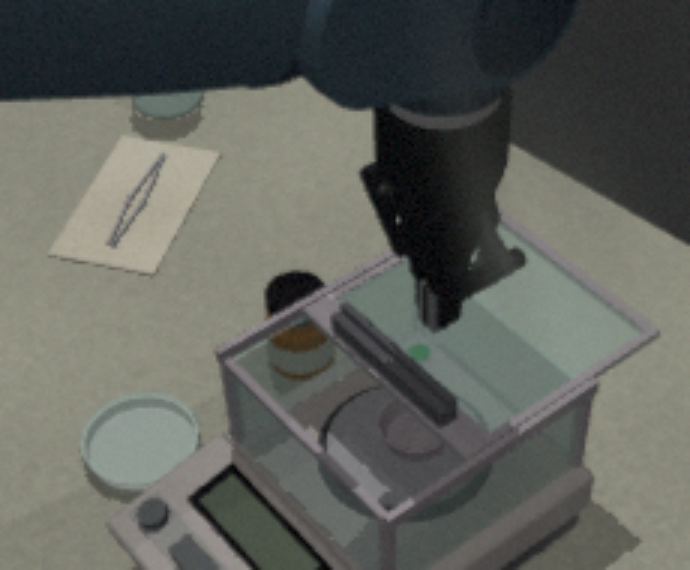

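The closed tip hovers behind the bar, tip at crop (437,325), with clear space between it and the bar. Next I'll go down to about 4–5 mm above the glass (tip at 170 mm, lid top at 165).

Call:
jog_arm(slide=[[7, 1, 0], [14, 1, 0], [20, 1, 0], [20, 1, 0]], rot=[[0, 0, 0], [0, 0, 0], [0, 0, 0], [0, 0, 0]], claw=[-1, -1, -1, -1])

```text
t: 6.53
tool_pos: [0.6387, 0.0724, 0.1937]
ee_rot: [0.605, 1.569, -2.651]
contact_force: [0.5, 0.6, 0.5]
opening: -0.001
```

Call:
jog_arm(slide=[[0, 0, 5], [0, 0, 10], [0, 0, 15], [0, 0, 20], [0, 0, 20]], rot=[[0, 0, 0], [0, 0, 0], [0, 0, 0], [0, 0, 0], [0, 0, 0]], claw=[-1, -1, -1, -1, -1])

```text
t: 6.95
tool_pos: [0.6189, 0.0749, 0.1958]
ee_rot: [2.836, 1.569, -0.42]
contact_force: [-0.4, 0.3, -0.2]
opening: 0.002
```

```bash
python3 c.py 55 0 171 0
```

```text
(array([ 5.490e+01, -1.000e-01,  1.708e+02]), array([[ 0.002,  0.005, -1.   ],
       [-0.001, -1.   , -0.005],
       [-1.   ,  0.001, -0.002]])) 6.95 0.0017223294690836405 [-0.38289385  0.33257586 -0.21737478] [-0.06  0.24  1.68 -0.    1.22  1.62]
(array([-0.2, -0.1, -0.2]), array([-1.7973e+02,  5.0000e-02, -1.7000e-01]))
(array([-0.2, -0.1, -0.2]), array([ 0.27, -0.11, -0.03]))
```

Call:
jog_arm(slide=[[0, 0, 5], [0, 0, 10], [0, 0, 15], [0, 0, 20], [0, 0, 25]], rot=[[0, 0, 0], [0, 0, 0], [0, 0, 0], [0, 0, 0], [0, 0, 0]], claw=[-1, -1, -1, -1, -1])

```text
t: 7.37
tool_pos: [0.5947, 0.0776, 0.1959]
ee_rot: [2.954, 1.568, -0.302]
contact_force: [1.5, 0.3, 0.7]
opening: 0.001
```

Call:
jog_arm(slide=[[0, 0, 5], [0, 0, 10], [0, 0, 15], [0, 0, 20], [0, 0, 25]], rot=[[0, 0, 0], [0, 0, 0], [0, 0, 0], [0, 0, 0], [0, 0, 0]], claw=[-1, -1, -1, -1, -1])

```text
t: 7.78
tool_pos: [0.5696, 0.0804, 0.1954]
ee_rot: [2.809, 1.569, -0.447]
contact_force: [2.6, -0.5, 1.8]
opening: -0.003
```

```bash
python3 - <<'E'
from h import *; from rig import bot
s=bot.snapshot("side"); b=(150,50,380,240); cv2.imwrite("pics/s6.png",cv2.resize(s["color"][b[1]:b[3],b[0]:b[2],::-1],None,fx=3,fy=3))
E
python3 c.py 55 0 171 0
```

```text
(array([  4.3,  -0.4, 170.2]), array([[ 0.   ,  0.005, -1.   ],
       [-0.001, -1.   , -0.005],
       [-1.   ,  0.001, -0.   ]])) 7.8333 -0.004171680982838294 [-0.28949957  0.17098846  0.24666957] [-0.06  0.13  1.8  -0.    1.2   1.63]
(array([ -0.8,  -0.2, -50.7]), array([-1.7973e+02,  7.0000e-02, -3.0000e-02]))
(array([ -0.8,  -0.2, -50.7]), array([ 0.27, -0.02, -0.04]))
```

View pics/s6.png

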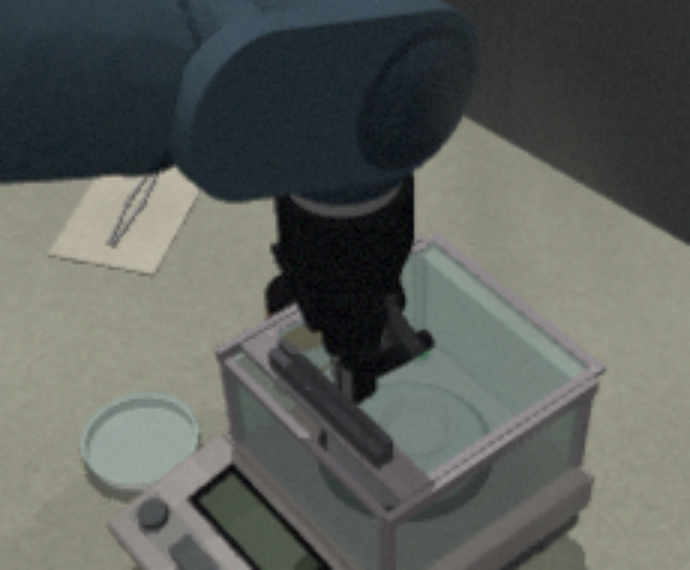

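The bar moves with the fingers, and a front gap of roughly 20 mm is left. I'll keep going slowly.

Call:
jog_arm(slide=[[0, 0, 3], [0, 0, 6], [0, 0, 9], [0, 0, 12], [0, 0, 15]], rot=[[0, 0, 0], [0, 0, 0], [0, 0, 0], [0, 0, 0], [0, 0, 0]], claw=[-1, -1, -1, -1, -1])

```text
t: 8.25
tool_pos: [0.5555, 0.082, 0.1953]
ee_rot: [3.04, 1.567, -0.216]
contact_force: [15.1, 0.1, -8.6]
opening: 0.001
```

Call:
jog_arm(slide=[[0, 0, 2], [0, 0, 4], [0, 0, 6]], rot=[[0, 0, 0], [0, 0, 0], [0, 0, 0]], claw=[-1, -1, -1])

```text
t: 8.5
tool_pos: [0.555, 0.082, 0.1957]
ee_rot: [-3.097, 1.549, -0.071]
contact_force: [36.5, -1.7, -22.8]
opening: -0.001
```

```bash
python3 - <<'E'
from h import *; from rig import bot
s=bot.snapshot("side"); b=(150,50,380,240); cv2.imwrite("pics/s7.png",cv2.resize(s["color"][b[1]:b[3],b[0]:b[2],::-1],None,fx=3,fy=3))
E
python3 c.py 55 0 171 0
```

```text
(array([ -8.9,  -0.6, 170.8]), array([[ 0.022,  0.003, -1.   ],
       [ 0.001, -1.   , -0.003],
       [-1.   , -0.001, -0.022]])) 8.55 0.0031321946459949017 [ 32.28460141  -0.22459297 -20.48752895] [-0.06  0.09  1.85 -0.    1.18  1.63]
(array([  1.2,  -0.4, -64.4]), array([-1.798e+02, -9.000e-02, -2.010e+00]))
(array([  1.2,  -0.4, -64.4]), array([ 0.19, -1.28,  0.06]))
```

View pics/s7.png

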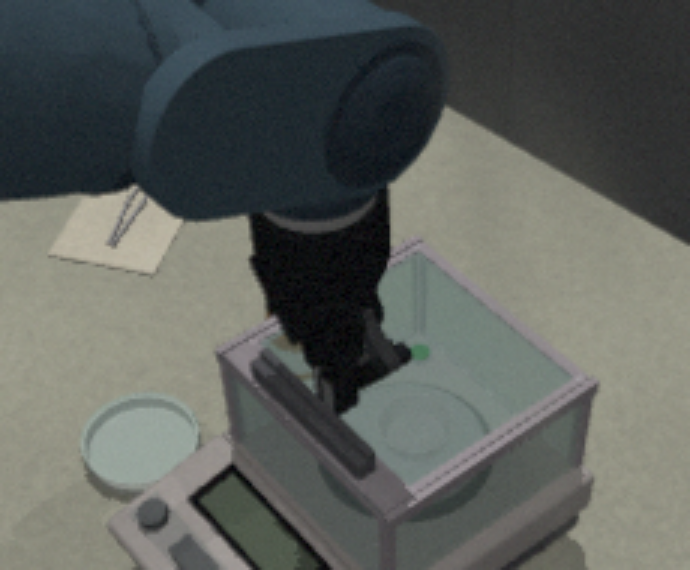

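The lid is hard on its front stop: force is 36 N with no further motion, and the picture shows no gap. Now I'll back off, then lift.

Call:
jog_arm(slide=[[0, 0, -6], [0, 0, -12], [0, 0, -20], [0, 0, -22], [-25, 0, -22]], rot=[[0, 0, 0], [0, 0, 0], [0, 0, 0], [0, 0, 0], [0, 0, 0]], claw=[-1, -1, -1, -1, -1])

```text
t: 8.97
tool_pos: [0.5682, 0.0802, 0.2152]
ee_rot: [0.15, 1.561, -3.107]
contact_force: [0.8, -0.8, -1.0]
opening: -0.0
```

Call:
jog_arm(slide=[[-35, 0, 0], [-50, 0, 10], [-50, 0, 50], [-50, 0, 90], [-50, 0, 130]], rot=[[0, 0, 0], [0, 0, 0], [0, 0, 0], [0, 0, 0], [0, 0, 0]], claw=[-1, -1, -1, -1, -1])

```text
t: 9.38
tool_pos: [0.4403, 0.0952, 0.2701]
ee_rot: [2.397, 1.57, -0.859]
contact_force: [0.5, 0.1, 0.4]
opening: 0.001
```

```bash
python3 c.py -124 15 109.4 .21
```

```text
(array([-125. ,   -1.1,  245.1]), array([[ 0.001,  0.004, -1.   ],
       [-0.001, -1.   , -0.004],
       [-1.   ,  0.001, -0.001]])) 9.3833 0.0007732327730987012 [0.48051318 0.13888987 0.3956102 ] [-0.04 -0.26  2.03 -0.    1.37  1.65]
(array([136.3, -16.3,   4.3]), array([-1.7877e+02,  3.0000e-02,  1.8760e+01]))
(array([136.3, -16.3,   4.3]), array([ 0.25, 11.98, -0.02]))
```

Call:
jog_arm(slide=[[15, -8, 0], [40, -16, 2], [75, -16, 4], [110, -16, 4], [110, -16, 4]], rot=[[0, 5, 0], [0, 10, 0], [0, 12, 0], [0, 12, 0], [0, 12, 0]], claw=[-1, -1, -1, -1, -1])

```text
t: 9.8
tool_pos: [0.4341, 0.1116, 0.1531]
ee_rot: [3.129, 1.374, -0.127]
contact_force: [-1.0, 0.3, -0.2]
opening: 0.001
```

```bash
python3 - <<'E'
from h import *; from rig import bot
for n,b in (("side",(150,100,380,290)),("top",(170,80,350,320))):
    s=bot.snapshot(n); cv2.imwrite(f"pics/{n}8.png",cv2.resize(s["color"][b[1]:b[3],b[0]:b[2],::-1],None,fx=2.5,fy=2.5))
E
python3 c.py -115.7 15 70.3 .21
```

```text
(array([-122.7,   14.9,  135.4]), array([[ 0.207,  0.005, -0.978],
       [-0.   , -1.   , -0.005],
       [-0.978,  0.001, -0.207]])) 9.9 0.0013081657368458394 [0.22959968 0.06519686 0.61176374] [ 0.01 -0.23  2.23 -0.03  0.93  1.71]
(array([65.2, -0.2,  6.7]), array([-1.7974e+02,  1.0000e-02,  1.3000e-01]))
(array([65.2, -0.2,  6.7]), array([ 0.26,  0.09, -0.  ]))
```

View pics/side8.png

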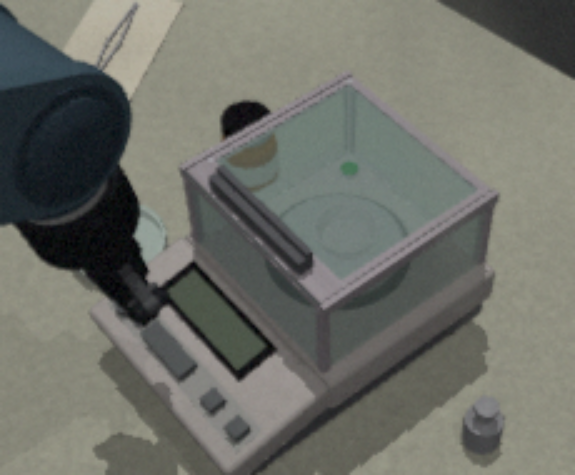

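View pics/top8.png

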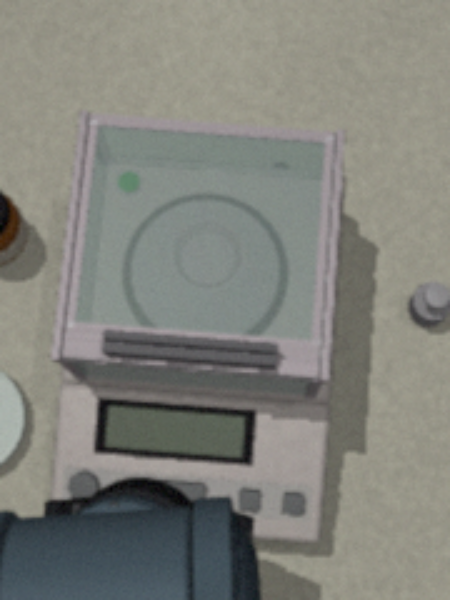

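Lid shut: the front frame is flush in both views, with the bar at top-crop (190,348). Now the tare key.

Call:
jog_arm(slide=[[20, 0, 4], [40, 0, 6.5], [55, 0, 6.5], [61, 0, 6.5], [61, 0, 6.5]], rot=[[0, 0, 0], [0, 0, 0], [0, 0, 0], [0, 0, 0], [0, 0, 0]], claw=[-1, -1, -1, -1, -1])

```text
t: 10.32
tool_pos: [0.4475, 0.1105, 0.1002]
ee_rot: [3.139, 1.359, -0.118]
contact_force: [0.4, 0.8, 0.4]
opening: 0.002
```

```bash
python3 c.py -115.7 15 70.3 .21
```

```text
(array([-114.4,   14.9,   75.8]), array([[ 0.21 ,  0.004, -0.978],
       [ 0.   , -1.   , -0.004],
       [-0.978,  0.001, -0.21 ]])) 10.3167 0.0022940032494583535 [0.39961646 0.77120304 0.42093765] [ 0.01 -0.09  2.24 -0.04  0.78  1.72]
(array([ 5.1, -0.1,  2.4]), array([-1.7977e+02, -3.0000e-02, -1.8000e-01]))
(array([ 5.1, -0.1,  2.4]), array([ 0.23, -0.11,  0.02]))
```

Call:
jog_arm(slide=[[2, 0, 2], [4, 0, 2], [6, 0, 2], [7.5, 0, 2], [7.5, 0, 2]], rot=[[0, 0, 0], [0, 0, 0], [0, 0, 0], [0, 0, 0], [0, 0, 0]], claw=[-1, -1, -1, -1, -1])

```text
t: 10.73
tool_pos: [0.4469, 0.1107, 0.0925]
ee_rot: [3.14, 1.357, -0.116]
contact_force: [0.8, 0.1, 3.7]
opening: 0.002
```

Call:
jog_arm(slide=[[1, 0, 0], [2, 0, 0], [2, 0, 0]], rot=[[0, 0, 0], [0, 0, 0], [0, 0, 0]], claw=[-1, -1, -1])

```text
t: 10.98
tool_pos: [0.4473, 0.1107, 0.0909]
ee_rot: [3.139, 1.358, -0.117]
contact_force: [-3.6, -0.4, 12.6]
opening: -0.002
```

```bash
python3 c.py -115.7 15 70.3 .21
```

```text
(array([-114.6,   15.1,   66.5]), array([[ 0.211,  0.005, -0.977],
       [ 0.   , -1.   , -0.005],
       [-0.977,  0.001, -0.211]])) 10.9833 -0.0016965647537067461 [-3.63717837 -0.36678721 12.63944655] [ 0.01 -0.07  2.25 -0.04  0.76  1.72]
(array([-3.9,  0.1,  0.2]), array([-1.7974e+02, -4.0000e-02, -2.5000e-01]))
(array([-3.9,  0.1,  0.2]), array([ 0.26, -0.16,  0.02]))
```

The tare key is at its stop: 12.6 N, with the tip 3.9 mm below the up position. I'll press a touch more, then release.

Call:
jog_arm(slide=[[0.5, 0, 0], [0.5, 0, 0]], rot=[[0, 0, 0], [0, 0, 0]], claw=[-1, -1])

```text
t: 11.15
tool_pos: [0.4474, 0.1107, 0.0908]
ee_rot: [3.138, 1.358, -0.118]
contact_force: [-7.6, -0.3, 17.3]
opening: -0.002
```

Call:
jog_arm(slide=[[-4, 0, 0], [-10, 0, 0], [-40, 0, 0], [-80, 0, 0], [-110, 0, 0]], rot=[[0, 0, 0], [0, 0, 0], [0, 0, 0], [0, 0, 0], [0, 0, 0]], claw=[-1, -1, -1, -1, -1])

```text
t: 11.57
tool_pos: [0.4223, 0.1134, 0.1977]
ee_rot: [3.138, 1.361, -0.118]
contact_force: [1.6, -1.1, 0.2]
opening: -0.004
```

Call:
jog_arm(slide=[[-20, 0, 0], [-40, 20, 0], [-60, 40, 0], [-60, 60, 0], [-60, 60, 0]], rot=[[0, 0, 0], [0, 0, 0], [0, 0, 0], [0, 0, 0], [0, 0, 0]], claw=[-1, -1, -1, -1, -1])

```text
t: 11.98
tool_pos: [0.4038, 0.0533, 0.2563]
ee_rot: [3.135, 1.358, -0.124]
contact_force: [0.6, 0.6, 0.7]
opening: 0.001
```

```bash
python3 - <<'E'
from h import *; from rig import bot
for n,b in (("side",(150,60,380,290)),("top",(120,80,360,320))):
    s=bot.snapshot(n); cv2.imwrite(f"pics/{n}9.png",cv2.resize(s["color"][b[1]:b[3],b[0]:b[2],::-1],None,fx=2.5,fy=2.5))
E
python3 c.py
```

```text
(array([-151.5,  -45.4,  230.2]), array([[ 0.208,  0.003, -0.978],
       [ 0.   , -1.   , -0.003],
       [-0.978,  0.   , -0.208]])) 12.0833 -0.0014226127715968454 [-0.70036513 -0.33897847  0.76170695] [-0.15 -0.51  2.25  0.01  1.19  1.54]
```

View pics/side9.png

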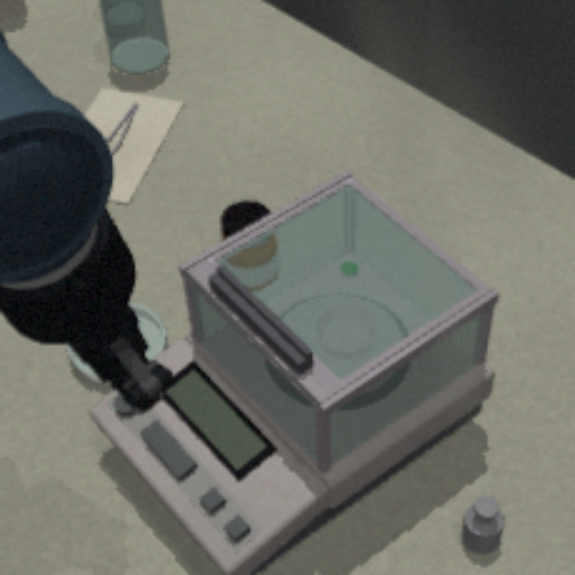

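View pics/top9.png

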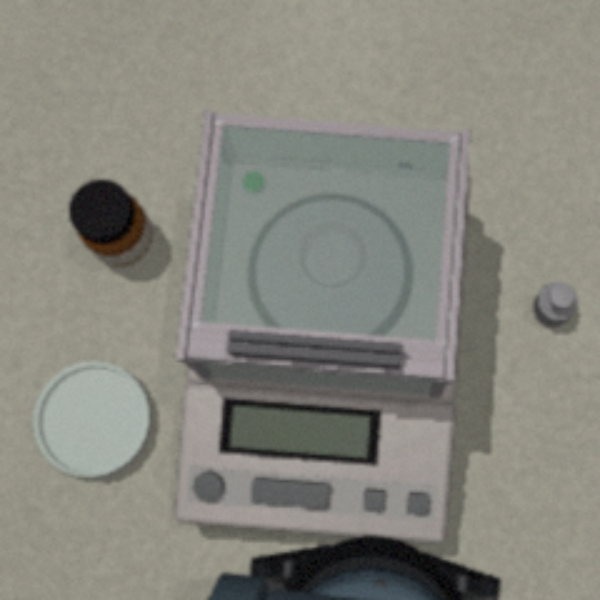

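The lid is shut (front edge flush, top-crop row ~365). All four keys are up (row ~495). The dish, petri, jar and weight stand where they were, and the arm is clear. I'm handing in.

```bash
python3 -c "
from rig import bot
print(bot.job_done())"
```

```text
the job is handed in; nothing more can be done
None
```

The balance is ready for weighing. With the closed fingertips I pressed the on/off key, pushed the lid shut by its bar, and then pressed the tare key. I handed the job in at about 12 s on the robot's clock.

- **On/off key:** the fingertips sank 4.0 mm from the key's nominal up height, and the force rose past 17 N, so the key was at its stop. I then released it.
- **Lid:** it met its front stop, with the force rising to about 36 N and no further movement. Both camera views show the front edge flush.
- **Tare key:** the fingertips sank 3.9 mm and the force reached 17 N, and I then released it.

The last pictures show all four keys up and the lid shut. The dish, petri dish, jar and weight look unmoved, and the arm is clear of everything. The display did not visibly change after the on/off press, so the key depth and force are my only evidence for the two presses. No check failed or disagreed.

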